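# End-of-shift tool check: tools back into their foam cut-outs

## Robot

A 6-joint arm with a two-finger parallel gripper is mounted at the origin on a cart in front of the work surface, level with it; the furniture and walls round the work are solid. World frame = base frame: x ahead of the robot, y to its left, z up, the work surface at z = 0. Lengths are in m, angles in rad, forces in N, time in s.
With the tool pointing down it reaches from about 0.275 to 0.875 m from the base axis. Payload 12.5 kg.
Tool frame: the origin (TCP) lies at the very end of the fingers, on their centre line; the grasp point (between the pads) lies 19 mm behind it; z points along the fingers, y is the line along which they close (so a half turn about z gives the same grasp; the last joint's range is limited). The gripper opens to 85 mm and grips with 20 to 120 N. Pads are 22 mm wide; open, the fingers measure 114 mm over their backs; the gripper's body (76 mm by 85 mm) begins 54 mm behind the grasp point. The pads swing forward as they close: fully open they stand 13 mm farther back than shut.
Start: joints at [1.093, 0.351, 1.652, -0, 1.139, -0.085], TCP at [0.21, 0.508, 0.231] pointing down, gripper open.
Joint ranges: [-2.75, 2.75], [-0.79, 2.1], [0.01, 2.65], [-1.57, 4.71], [0.07, 3.14], [-2.87, 2.87]. Speed limits (rad/s): [2.22, 2.22, 2.79, 3.14, 3.14, 3.14].

## Interface

Orientations are given as a 3x3 rotation matrix whose columns are the frame's x, y, z axes.
In Python, from bench import manip gives the robot as it stands. Calls block until the motion is done:
- manip.move_ptp(position, orientation): joint-space move of the TCP to a pose.
- manip.move_l(position, attitude=None, max_speed=0.15): straight line of the TCP; attitude=None keeps the orientation; max_speed is the mean speed in m/s.
- manip.move_j(angles): joint-space move.
- manip.set_gripper(opening, effort=None): opening from 0.0 (shut) to 1.0 (fully open); effort is the grip in N (None keeps the last); returns when the fingers have stopped.
- manip.dwell(seconds).
- manip.inverse_kinematics(position, orientation): joint angles nearest the present ones, or None.
- manip.grab_frame(name): name is "scene" or "top"; returns (picture, depth): 420x560x3 uint8, red, green, blue; 420x560 float32, m along the optical axis (not along the pixel's ray), 0 where there is no reading.
- manip.get_calibration(name): a dict with "camera_matrix" (3x3 intrinsics, pixels), "k1" (the pictures are not rectified: a ray, as slopes to the right and down, at radius r is drawn at 1 + k1 r^2 times it, then the intrinsics apply), "R" (3x3) and "t" (3): a world point X has camera coordinates R X + t. Camera axes: x right, y down, z forward; pixel columns grow to the right and rows downward; lengths in m; the calibration is good to about 2 mm. A picture is of the moment at which its call begins. get_calibration takes no time and is no camera call.
A pose or a line that the arm cannot do raises manip.Unreachable and nothing moves.
- manip.sign_off(): hands the job in; it is judged then, once.
Trained networks look in the newest picture that a camera, given by its name, has taken for a name from the list of things; names that differ only in an ending like _2 or _b are one class to them, and where a whole thing is asked for, a point or a joint stands for the part that bears it (a point fixed in the world has none). Each returns a list of dicts, best first, with "confidence" (0 to 1); they miss things now and then, are a little off and sometimes report something else, mostly with a low value. They report only what shows in the picture. A call takes as long as a camera call.
- manip.look_for(camera, name): "at" ([x, y, z] in m, in world coordinates, good to about 4 mm: the middle of the surface that is visible of it).
Readings, each from a call of its own:
- manip.current_time(): time.
- manip.current_qpos(): joint angles.
- manip.current_joint_vel(): joint speeds.
- manip.current_joint_torque(): joint torques, N m.
- manip.current_ee_pos(): TCP position.
- manip.current_tcp_rot(): TCP orientation.
- manip.current_force(): force on the tool from outside, world axes, zero at the start.
- manip.current_ft_torque(): the same for the moment, N m.
- manip.current_grip_width(): opening from 0.0 (shut) to 1.0 (fully open).
- manip.current_grip_force(): force on a finger pad.
Only numpy, scipy, OpenCV 4.12 (cv2) and the standard library are available. Lean on these libraries where they do the work, as an engineer would, in place of code of your own. Each camera call takes 0.05 s, during which the arm holds its last target. There are 200 camera calls.

## Task

Put the four tools lying loose on the stand back into the drawer beside them: the long spanner, the short spanner, the screwdriver and the hex key set, each lying flat at the bottom of the foam cut-out of its own shape and size, handle or holder at the end cut for it. Do not knock over the oil bottle.

Things in the scene. Friction and masses are not known exactly. Their poses are not given: they have to be found in the camera images.
- big_spanner_grip (a point): the longer, bright steel combination spanner lying flat, 180 mm long, 27 mm across the ends, 6 mm thick; shank about 17 mm wide. Point: its centre, half-way up (3 mm above its underside). y runs along the spanner, x across it.
- small_spanner_grip (a point): the shorter, dark grey combination spanner lying flat, 140 mm long, 21 mm across the ends, 6 mm thick; shank about 12 mm wide. Point: its centre, half-way up (3 mm above its underside). y runs along the spanner, x across it.
- screwdriver_grip (a point): screwdriver with a yellow handle, 180 mm long, lying flat; handle 90 mm long, 28 mm wide, 24 mm high, thin shaft 6 mm thick. Point: on the handle near the balance point, half-way up (12 mm above its underside), 50 mm from the handle's end and 130 mm from the blade's tip. y runs along it toward the handle's end, x across it.
- hex_keys_grip (a point): black hex key set lying flat, 67 mm long, 9 mm thick: a holder block 34 mm wide and 18 mm long with keys sticking out of it. Point: centre of the holder block, half-way up (4.5 mm above its underside), 49 mm from the far tip of the keys and 18 mm from the other end. y runs along the set, from the keys toward the holder; x across it.
- foam_big_spanner_place (a point): black foam block in the drawer with the cut-out of the longer spanner, 196 mm long (y), 43 mm wide at both ends and 33 mm along the shank; either way round. Point: on the blue floor of the cut-out, where the spanner's centre belongs; y along the cut-out, z up. Finger scoop round this point, 80 mm across, 48 mm along, as deep, its floor black.
- foam_small_spanner_place (a point): black foam block in the drawer with the cut-out of the shorter spanner, 156 mm long (y), 36 mm wide at both ends and 28 mm along the shank; either way round. Point: on the blue floor of the cut-out, where the spanner's centre belongs; y along the cut-out, z up. Finger scoop round this point, 80 mm across, 48 mm along, as deep, its floor black.
- foam_screwdriver_place (a point): black foam block in the drawer with the cut-out of the screwdriver, 196 mm long: a 44 mm wide part for the handle toward +y and a 21 mm slot for the shaft toward -y, too narrow for the handle. Point: on the blue floor of the cut-out, where the grip point of the screwdriver belongs; y along the cut-out, z up. Finger scoop round this point, 80 mm across, 48 mm along, as deep, its floor black.
- foam_hex_keys_place (a point): black foam block in the drawer with the cut-out of the hex key set, 84 mm long: a 50 mm wide part for the holder toward +y and a 39 mm wide part for the keys toward -y. Point: on the blue floor of the cut-out, where the centre of the holder block belongs; y along the cut-out, z up. Finger scoop round this point, 80 mm across, 48 mm along, as deep, its floor black.
- oil_bottle_mid (a point): yellow oil bottle with a red spout, 46 mm across, 135 mm tall, standing upright near the back of the stand; a bystander. Point: half-way up on its axis.
- drawer: low grey steel drawer on the stand, outside 357 x 223 mm (x, y), rim 31 mm high, front panel with pull at -x 37 mm. Four foam blocks, each 87 x 214 mm, lie side by side along its x in changing order, their y along its y. Foam top 29 mm, blue floor of the cut-outs 17 mm above the stand; cut-outs 12 mm deep, about 8 mm larger than the tool all round. Origin: centre of its underside.

How it is judged:
At the end, for the whole second after the job is handed in: Each of the four tools is released and at rest on the floor of its own cut-out: its grip point within 15 mm (horizontally) of the cut-out's point and within 4 mm of its seated height, its length within 0.3 rad of the cut-out's, lying flat within 0.07 rad (horizontal distance between big_spanner_grip and foam_big_spanner_place below 0.015 m and z of big_spanner_grip in the frame of foam_big_spanner_place between -0.001 and 0.007 m and angle between the y axis of big_spanner_grip and the y axis of foam_big_spanner_place, either way round below 0.3 rad and angle between each of big_spanner_grip, small_spanner_grip, screwdriver_grip, hex_keys_grip's own z axis and vertical below 0.07 rad and linear speed of each of big_spanner, small_spanner, screwdriver, hex_keys below 0.02 m/s and horizontal distance between small_spanner_grip and foam_small_spanner_place below 0.015 m and z of small_spanner_grip in the frame of foam_small_spanner_place between -0.001 and 0.007 m and angle between the y axis of small_spanner_grip and the y axis of foam_small_spanner_place, either way round below 0.3 rad and horizontal distance between screwdriver_grip and foam_screwdriver_place below 0.015 m and z of screwdriver_grip in the frame of foam_screwdriver_place between 0.008 and 0.016 m and angle between the y axis of screwdriver_grip and the y axis of foam_screwdriver_place, either way round below 0.3 rad and horizontal distance between hex_keys_grip and foam_hex_keys_place below 0.015 m and z of hex_keys_grip in the frame of foam_hex_keys_place between 0.0005 and 0.0085 m and angle between the y axis of hex_keys_grip and the y axis of foam_hex_keys_place, either way round below 0.3 rad); the robot touches nothing.
It fails at once if the oil bottle is knocked over (angle between oil_bottle_mid's own z axis and vertical above 0.5 rad).
It also fails if it takes over 112 s, if anything falls off the work surface, if the arm or the gripper's body presses on something with over 40 N, if the wrist force passes 120 N, or if a joint passes its speed limit or range.

## Working session

There is one attempt and no reset: what is moved stays moved. The work goes in short steps, each a Python script; the robot and the scene stay as the last script left them, time stands still between calls to the robot, and variables do not carry over. Pictures are saved under pics/ and viewed, at most 14 in all, crops included, and the job is handed in when it is done.

```bash
mkdir -p pics; ls; python3 - <<'E'
from bench import manip
import cv2,numpy as np
for c in ("scene","top"):
    im,d=manip.grab_frame(c); cv2.imwrite(f"pics/{c}0.png",im[:,:,::-1]); np.save(f"pics/{c}0.npy",d)
    k=manip.get_calibration(c); print(c,k)
    for n in ["big_spanner_grip","small_spanner_grip","screwdriver_grip","hex_keys_grip","foam_big_spanner_place","foam_small_spanner_place","foam_screwdriver_place","foam_hex_keys_place","oil_bottle_mid","drawer"]:
        print(n,[(np.round(r["at"],3).tolist(),round(r["confidence"],2)) for r in manip.look_for(c,n)[:3]])
E
```

```text
pics
scene {'camera_matrix': array([[450.00967955,   0.        , 280.09452983],
       [  0.        , 450.00967955, 208.79029907],
       [  0.        ,   0.        ,   1.        ]]), 'k1': -0.09866428196725197, 'R': array([[ 0.89462533, -0.44666526, -0.01164779],
       [-0.30766569, -0.59690056, -0.74098013],
       [ 0.32401751,  0.66648321, -0.67142593]]), 't': array([-0.52837991,  0.22071589,  0.86443041])}
big_spanner_grip [([0.606, -0.323, 0.004], 0.76)]
small_spanner_grip [([0.416, -0.137, 0.008], 0.83)]
screwdriver_grip [([0.518, -0.198, 0.016], 0.91)]
hex_keys_grip [([0.552, -0.256, 0.007], 0.88)]
foam_big_spanner_place [([0.604, 0.171, 0.027], 0.93)]
foam_small_spanner_place [([0.692, 0.165, 0.028], 0.89), ([0.519, -0.199, 0.016], 0.24)]
foam_screwdriver_place [([0.511, 0.17, 0.028], 0.78)]
foam_hex_keys_place [([0.42, 0.176, 0.03], 0.7)]
oil_bottle_mid [([0.687, -0.13, 0.063], 0.8)]
drawer [([0.484, 0.068, 0.026], 0.71)]
top {'camera_matrix': array([[415.39683242,   0.        , 273.30559312],
       [  0.        , 415.39683242, 212.33604372],
       [  0.        ,   0.        ,   1.        ]]), 'k1': -0.05734354589017511, 'R': array([[-2.84794319e-02, -9.99594370e-01,  1.31488675e-04],
       [-9.94158416e-01,  2.83108559e-02, -1.04151524e-01],
       [ 1.04105555e-01, -3.09689682e-03, -9.94561432e-01]]), 't': array([-0.03001973,  0.5856858 ,  0.92308397])}
big_spanner_grip [([0.612, -0.313, 0.001], 0.73)]
small_spanner_grip [([0.421, -0.132, 0.006], 0.81)]
screwdriver_grip [([0.524, -0.183, 0.022], 0.67), ([0.562, -0.257, 0.009], 0.42)]
hex_keys_grip [([0.561, -0.258, 0.007], 0.53)]
foam_big_spanner_place [([0.599, 0.17, 0.024], 0.56)]
foam_small_spanner_place [([0.688, 0.168, 0.029], 0.81)]
foam_screwdriver_place [([0.509, 0.178, 0.029], 0.57)]
foam_hex_keys_place [([0.419, 0.184, 0.032], 0.62)]
oil_bottle_mid [([0.693, -0.114, 0.077], 0.74)]
drawer [([0.427, 0.166, 0.028], 0.83)]
```

View pics/top0.png

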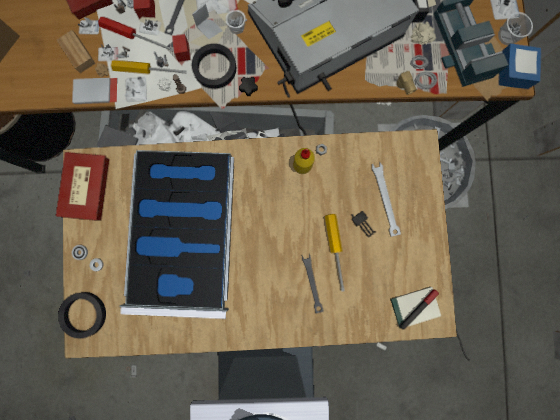

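View pics/scene0.png

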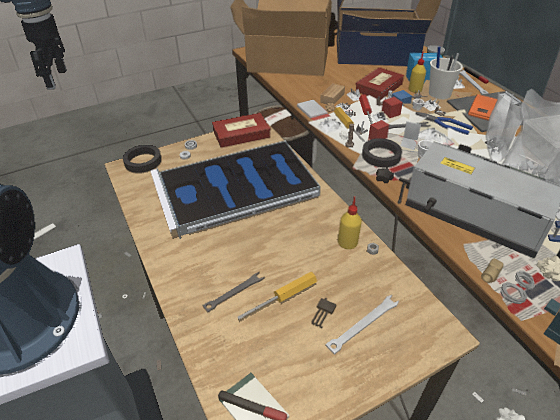

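```bash
cat > h.py <<'E'
from bench import manip
import cv2,numpy as np
def ortho(im,cam,z,x0,x1,y0,y1,s=0.001):
    """row -> x descending, col -> y descending, s m per px"""
    k=manip.get_calibration(cam)
    xs=np.arange(x1,x0,-s); ys=np.arange(y1,y0,-s)
    X,Y=np.meshgrid(xs,ys,indexing='ij')
    c=np.stack([X,Y,np.full_like(X,z)],-1)@k["R"].T+k["t"]
    u=c[...,:2]/c[...,2:]; u=u*(1+k["k1"]*(u**2).sum(-1,keepdims=True))
    K=k["camera_matrix"]
    return cv2.remap(im,(u[...,0]*K[0,0]+K[0,2]).astype(np.float32),(u[...,1]*K[1,1]+K[1,2]).astype(np.float32),cv2.INTER_LINEAR)
def blobs(mask,x1,y1,amin,s=0.001):
    """world pts, extents along principal axis"""
    out=[]
    n,l,st,_=cv2.connectedComponentsWithStats(mask.astype(np.uint8))
    for i in range(1,n):
        if st[i,4]<amin: continue
        r,c=np.nonzero(l==i); P=np.c_[x1-r*s,y1-c*s]; out.append(desc(P))
    return out
def desc(P):
    m=P.mean(0); w,v=np.linalg.eigh(np.cov((P-m).T)); a=v[:,1]; a=a if a[1]>0 else -a
    b=np.array([a[1],-a[0]])
    q=(P-m)@a; p=(P-m)@b
    mid=m+a*(q.max()+q.min())/2+b*(p.max()+p.min())/2
    return dict(n=len(P),mean=m,a=a,b=b,ang=np.arctan2(a[1],a[0]),mid=mid,L=np.ptp(q),W=np.ptp(p),end0=m+a*q.min(),end1=m+a*q.max(),P=P)
E
cat > seg.py <<'E'
from h import *
import sys
im=manip.grab_frame("top")[0]
def show(t,bl):
    for d in bl: print(t,d["n"],"mean",d["mean"].round(4),"mid",d["mid"].round(4),"ang",round(np.degrees(d["ang"]),1),"L %.3f W %.3f"%(d["L"],d["W"]),d["end0"].round(3),d["end1"].round(3))
o=ortho(im,"top",0.017,.33,.78,.04,.32); h=cv2.cvtColor(o,cv2.COLOR_RGB2HSV).astype(int)
show("blue",blobs((h[...,1]>120)&(abs(h[...,0]-107)<15)&(h[...,2]>80),.78,.32,400))
T=ortho(im,"top",0.006,.30,.75,-.40,-.04)
h=cv2.cvtColor(T,cv2.COLOR_RGB2HSV).astype(int)
show("grey",blobs((h[...,1]<65),.75,-.04,300))
show("dark",blobs((h[...,2]<80),.75,-.04,200))
T2=ortho(im,"top",0.012,.30,.75,-.40,-.04);h=cv2.cvtColor(T2,cv2.COLOR_RGB2HSV).astype(int)
show("yel",blobs((h[...,1]>190)&(h[...,2]>120),.75,-.04,200))
cv2.imwrite("pics/"+sys.argv[1],np.hstack([cv2.resize(T,None,fx=1.3,fy=1.3),cv2.resize(o,None,fx=1.15,fy=1.3)])[:,:,::-1])
k=manip.get_calibration("top");print("cam",-k["R"].T@k["t"])
E
python3 seg.py o1.png
```

```text
blue 4535 mean [0.6881 0.1653] mid [0.6885 0.1654] ang 86.2 L 0.154 W 0.034 [0.683 0.088] [0.693 0.242]
blue 6959 mean [0.5998 0.1708] mid [0.5998 0.1711] ang 86.2 L 0.195 W 0.043 [0.593 0.074] [0.606 0.269]
blue 6437 mean [0.5129 0.1925] mid [0.5119 0.177 ] ang 86.2 L 0.195 W 0.046 [0.506 0.08 ] [0.518 0.274]
blue 3571 mean [0.4242 0.1859] mid [0.424  0.1831] ang 86.0 L 0.082 W 0.051 [0.421 0.142] [0.427 0.224]
grey 481 mean [ 0.7369 -0.1656] mid [ 0.7368 -0.1657] ang 134.0 L 0.028 W 0.027 [ 0.746 -0.176] [ 0.727 -0.156]
grey 3495 mean [ 0.6127 -0.314 ] mid [ 0.6122 -0.3142] ang 12.1 L 0.180 W 0.029 [ 0.524 -0.333] [ 0.7   -0.295]
grey 711 mean [ 0.5673 -0.2492] mid [ 0.5637 -0.251 ] ang 112.6 L 0.033 W 0.037 [ 0.574 -0.265] [ 0.561 -0.234]
grey 640 mean [ 0.443  -0.1964] mid [ 0.4436 -0.1962] ang 7.0 L 0.090 W 0.008 [ 0.399 -0.202] [ 0.488 -0.191]
grey 1737 mean [ 0.4202 -0.132 ] mid [ 0.4183 -0.1323] ang 11.7 L 0.133 W 0.020 [ 0.353 -0.146] [ 0.484 -0.119]
grey 5399 mean [ 0.3547 -0.3619] mid [ 0.3589 -0.363 ] ang 136.8 L 0.112 W 0.098 [ 0.398 -0.403] [ 0.317 -0.326]
dark 983 mean [ 0.5614 -0.2515] mid [ 0.5538 -0.2559] ang 27.4 L 0.063 W 0.034 [ 0.525 -0.27 ] [ 0.582 -0.241]
dark 1557 mean [ 0.3425 -0.3567] mid [ 0.3617 -0.3563] ang 120.8 L 0.097 W 0.073 [ 0.372 -0.406] [ 0.323 -0.323]
yel 1009 mean [ 0.7099 -0.1268] mid [ 0.7123 -0.1263] ang 116.2 L 0.044 W 0.038 [ 0.72  -0.147] [ 0.701 -0.108]
yel 1980 mean [ 0.5329 -0.1863] mid [ 0.5347 -0.1857] ang 5.5 L 0.089 W 0.026 [ 0.49 -0.19] [ 0.579 -0.182]
cam [ 0.48531136 -0.04373012  0.97906773]
```

View pics/o1.png

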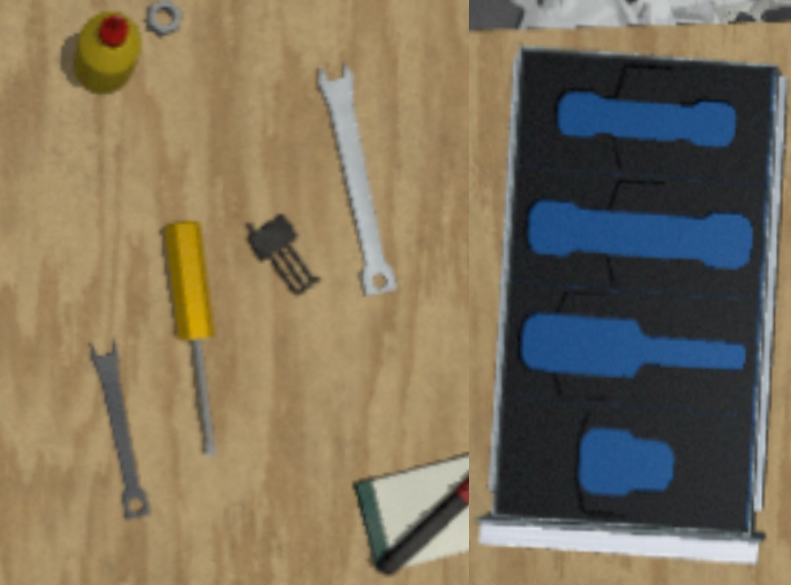

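```bash
python3 - <<'E'
from h import *
im=manip.grab_frame("top")[0]; s=manip.grab_frame("scene")[0]
a=ortho(im,"top",0.009,.52,.60,-.30,-.21,.0002); b=ortho(s,"scene",0.009,.52,.60,-.30,-.21,.0002)
cv2.imwrite("pics/hex.png",cv2.resize(np.hstack([a,b]),(800,356))[:,:,::-1])
print(manip.current_time(),manip.current_tcp_rot().round(2).tolist())
def R(phi):
    c,s=np.cos(phi),np.sin(phi); return np.array([[c,s,0],[s,-c,0],[0,0,-1.]])
for n,p,d,q in [("big",(.6125,-.314),12.1,(.6,.171)),("small",(.4205,-.132),11.7,(.6883,.165)),("scr",(.528,-.187),6,(.514,.216)),("hex",(.57,-.247),28,(.425,.199))]:
    for f in (0,180):
        for w,ang in ((p,d),(q,86.2)):
            for z in (.02,.15):
                j=manip.inverse_kinematics([*w,z],R(np.radians(ang+f))); print(n,f,z,None if j is None else np.round(j,2))
E
```

```text
1.25 [[-0.92, 0.38, 0.0], [0.38, 0.92, 0.0], [-0.0, 0.0, -1.0]]
big 0 0.02 [-0.54  0.84  1.38 -0.    0.92  0.82]
big 0 0.15 [-0.54  0.68  1.33 -0.    1.13  0.82]
big 0 0.02 [ 0.2   0.75  1.58 -0.    0.81  0.27]
big 0 0.15 [ 0.2   0.57  1.52 -0.    1.05  0.27]
big 180 0.02 [-0.54  0.84  1.38 -0.    0.92 -2.32]
big 180 0.15 [-0.54  0.68  1.33 -0.    1.13 -2.32]
big 180 0.02 None
big 180 0.15 None
small 0 0.02 [-0.41  0.53  2.07 -0.    0.55  0.96]
small 0 0.15 [-0.41  0.27  2.   -0.    0.87  0.96]
small 0 0.02 [ 0.17  0.87  1.32 -0.    0.95  0.24]
small 0 0.15 [ 0.17  0.72  1.26 -0.    1.16  0.24]
small 180 0.02 [-0.41  0.53  2.07 -0.    0.55 -2.18]
small 180 0.15 [-0.41  0.27  2.   -0.    0.87 -2.18]
small 180 0.02 None
small 180 0.15 None
scr 0 0.02 [-0.42  0.67  1.76 -0.    0.72  1.04]
scr 0 0.15 [-0.42  0.47  1.7  -0.    0.98  1.04]
scr 0 0.02 [ 0.31  0.66  1.77 -0.    0.71  0.38]
scr 0 0.15 [ 0.31  0.46  1.71 -0.    0.97  0.38]
scr 180 0.02 [-0.42  0.67  1.76 -0.    0.72 -2.1 ]
scr 180 0.15 [-0.42  0.47  1.7  -0.    0.98 -2.1 ]
scr 180 0.02 [ 0.31  0.66  1.77 -0.    0.71 -2.76]
scr 180 0.15 [ 0.31  0.46  1.71 -0.    0.97 -2.76]
hex 0 0.02 [-0.48  0.75  1.59 -0.    0.81  0.6 ]
hex 0 0.15 [-0.48  0.57  1.53 -0.    1.04  0.6 ]
hex 0 0.02 [ 0.34  0.56  2.   -0.    0.59  0.4 ]
hex 0 0.15 [ 0.34  0.32  1.93 -0.    0.89  0.4 ]
hex 180 0.02 [-0.48  0.75  1.59 -0.    0.81 -2.54]
hex 180 0.15 [-0.48  0.57  1.53 -0.    1.04 -2.54]
hex 180 0.02 [ 0.34  0.56  2.   -0.    0.59 -2.74]
hex 180 0.15 [ 0.34  0.32  1.93 -0.    0.89 -2.74]
```

View pics/hex.png

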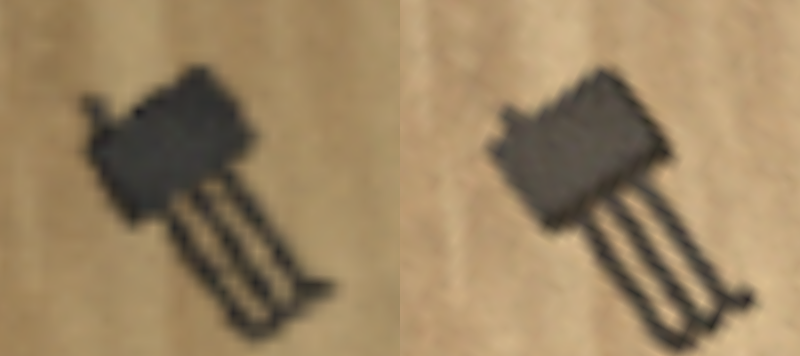

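```bash
cat >> h.py <<'E'
def R(deg):
    c,s=np.cos(np.radians(deg)),np.sin(np.radians(deg)); return np.array([[c,s,0],[s,-c,0],[0,0,-1.]])
H=.20
def pick(p,deg,w,z=.003,effort=50):
    manip.set_gripper(min(1,(w+.035)/.085))
    manip.move_ptp([*p,.10 if manip.current_ee_pos()[2]<.15 else H],R(deg))
    manip.move_l([*p,z+.02],max_speed=.2); manip.move_l([*p,z],max_speed=.05)
    print("down F",np.round(manip.current_force(),1))
    manip.set_gripper(w*.5/.085,effort)
    print("closed width mm",round(manip.current_grip_width()*85,1),"pad",round(manip.current_grip_force(),1),"F",np.round(manip.current_force(),1))
    manip.move_l([*p,.03],max_speed=.06); manip.move_l([*p,H],max_speed=.25)
    print("lifted width",round(manip.current_grip_width()*85,1),"pad",round(manip.current_grip_force(),1),"t",manip.current_time())
def place(q,w,z=.003,deg=86.2,rel=.014):
    manip.move_ptp([*q,H],R(deg)); zp=.017+z+.001
    manip.move_l([*q,zp+.02],max_speed=.25); manip.move_l([*q,zp],max_speed=.04)
    print("placed F",np.round(manip.current_force(),1))
    manip.set_gripper((w+rel)/.085); manip.dwell(.2)
    manip.move_l([*q,.06],max_speed=.08); manip.move_l([*q,H],max_speed=.3)
    print("t",manip.current_time())
E
python3 - <<'E'
from h import *
pick((.6125,-.314),12.1,.017)
cv2.imwrite("pics/g1.png",manip.grab_frame("scene")[0][:,:,::-1])
E
```

```text
down F [-0.3  0.1  0.1]
closed width mm 15.6 pad 48.9 F [-1.9  1.7  4.7]
lifted width 15.0 pad 48.9 t 8.3333
```

View pics/g1.png

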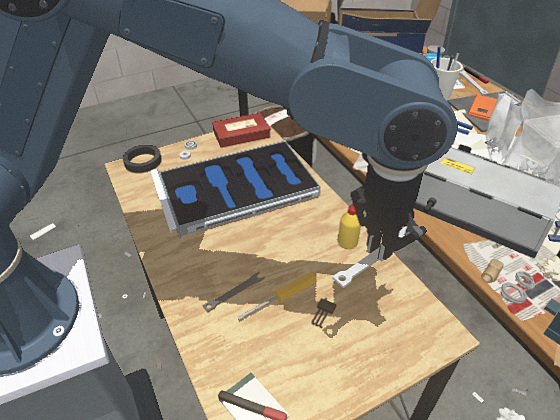

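The spanner is held level, with its ring end at about (347,275) and the gripper at (380,250). Next I'll place it.

```bash
python3 - <<'E'
from h import *
place((.6,.1705),.017)
pick((.4205,-.132),11.7,.012)
im=manip.grab_frame("top")[0]
o=ortho(im,"top",0.023,.34,.76,.03,.31); cv2.imwrite("pics/p1.png",cv2.resize(o,None,fx=1.4,fy=1.4)[:,:,::-1])
E
```

```text
placed F [-0.8 -0.  -0.6]
t 13.3417
down F [-0.7 -0.3  0.5]
closed width mm 9.7 pad 49.0 F [-0.9  0.7  6.4]
lifted width 9.9 pad 48.8 t 18.4167
```

View pics/p1.png

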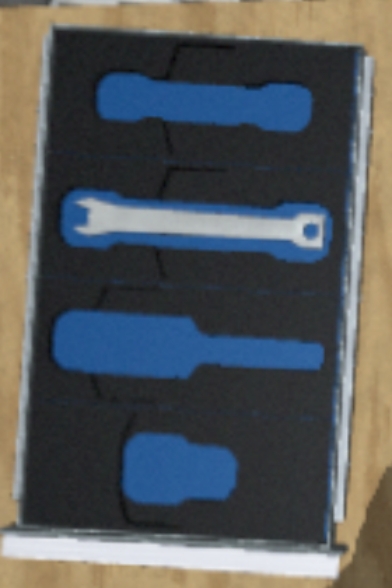

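The long spanner lies inside its cut-out, jaw at (90,215) and ring at (310,230). The short spanner is now in the gripper. I'll do the remaining placements next.

```bash
python3 - <<'E'
from h import *
place((.6883,.165),.012)
pick((.528,-.187),6,.028,z=.004)
place((.5142,.2160),.028,z=.004,rel=.012)
pick((.567,-.249),36,.034)
cv2.imwrite("pics/g4.png",manip.grab_frame("scene")[0][:,:,::-1])
im=manip.grab_frame("top")[0]
o=ortho(im,"top",0.023,.34,.76,.03,.31); cv2.imwrite("pics/p2.png",cv2.resize(o,None,fx=1.4,fy=1.4)[:,:,::-1])
E
```

```text
placed F [-0.9  0.4 -1. ]
t 23.1417
down F [ 0.5 -0.6  0.3]
closed width mm 25.3 pad 48.8 F [-0.8  1.   4.7]
lifted width 25.0 pad 49.1 t 28.475
placed F [-0.6 -0.1 -1.1]
t 33.1417
down F [0.2 0.1 0.2]
closed width mm 31.6 pad 49.4 F [-2.1  1.6  5.9]
lifted width 31.8 pad 49.7 t 38.6833
```

View pics/p2.png

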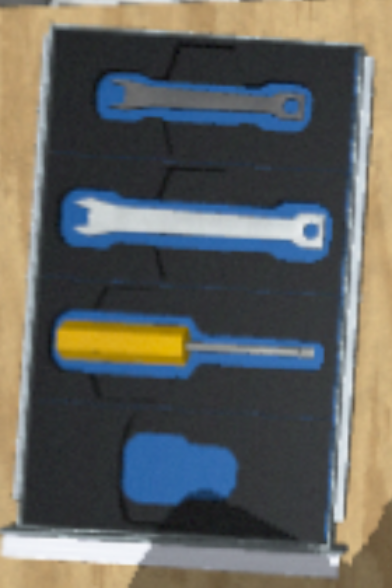

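View pics/g4.png

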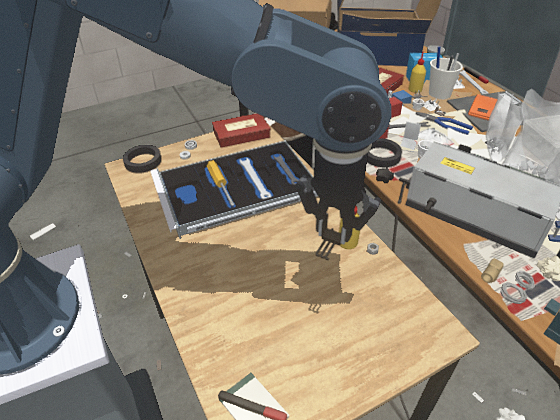

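The three placed tools lie inside their cut-outs: spanners at rows 100 and 220, screwdriver at row 345. The hex set is held with its keys level at (325,247).

```bash
python3 - <<'E'
from h import *
place((.4251,.1985),.034,rel=.009)
manip.move_ptp([.4,-.05,.3],R(86)) 
im,d=manip.grab_frame("top")
o=ortho(im,"top",0.023,.34,.76,.03,.31); D=ortho(d,"top",.023,.34,.76,.03,.31)
cv2.imwrite("pics/p3.png",cv2.resize(o,None,fx=1.4,fy=1.4)[:,:,::-1])
s=manip.grab_frame("scene")[0]
cv2.imwrite("pics/p3s.png",cv2.resize(s[120:260,100:390],None,fx=2.7,fy=2.7,interpolation=cv2.INTER_CUBIC)[:,:,::-1])
E
```

```text
placed F [-0.1  0.1 -0.3]
t 43.6667
```

View pics/p3.png

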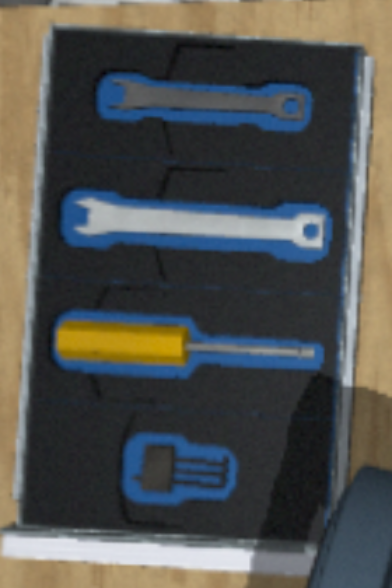

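View pics/p3s.png

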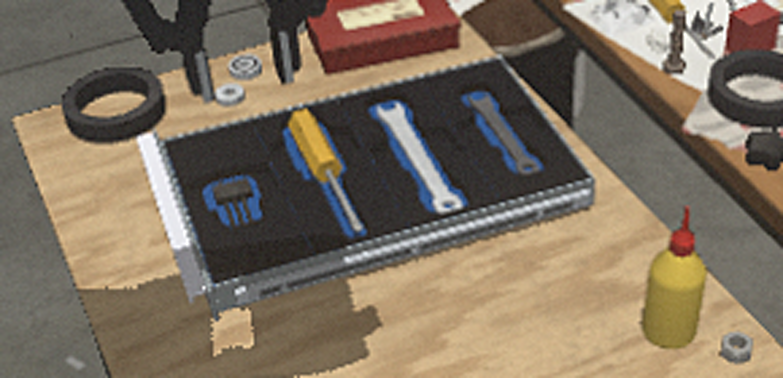

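All four tools lie inside their cut-outs with blue showing all round: hex set at (155,468), screwdriver at (120,340), spanners above. The bottle stands upright at (680,290) in the scene crop. Handing in.

```bash
python3 -c "
from bench import manip
print(manip.sign_off())"
```

```text
the job is handed in; nothing more can be done
None
```

The job is handed in at about 45 s of the 112 s allowed: the final pictures show all four tools lying in their own cut-outs and the oil bottle still upright, but the hand-in call gave no verdict.

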